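# Put a stack of machine parts away in the stock bins

## Task

Put the four loose parts (square flange, spur gear, roller bearing, tall hexagon nut) away, each into the empty cell of the blue bin that already holds one of its kind. Three of them stand in a stack: take it apart from the top, so that the nut is away before the bearing, and neither topple it nor tip a part over. Set each part down flat on the floor of its cell instead of letting it fall, and leave the caliper where it lies.

Things in the scene. Friction and masses are not known exactly. Their poses are not given: they have to be found in the camera images.
- flange: the square flange: bright aluminium plate 64 x 64 mm, 18 mm thick, four dark bolt holes near its corners, with a round boss 32 mm across standing 14 mm above its middle (total height 32 mm), bored 20 mm. Loose, 0.24 kg. Origin: centre of its underside; z up; x and y run square to its four sides. Grip it by the boss
- gear: the spur gear: steel toothed disc 66 mm over the teeth, 18 mm thick, with a round hub 32 mm across standing 14 mm above its middle (total height 32 mm), bored 16 mm. Loose, 0.46 kg. Origin: centre of its underside, z up. Grip it by the hub
- bearing: the roller bearing: bright steel round ring, 52 mm across and 22 mm high, with roller ends in a dark cage showing between outer and inner ring and a 25 mm bore. Loose, 0.2 kg. Origin: centre of its underside, z up. It lies centrally on the boss or hub of the flange or the gear, so its underside is at 32 mm at the start
- nut: the tall hexagon nut: dark grey steel, 36 mm across flats (42 mm across corners), 36 mm high, threaded bore. Loose, 0.18 kg. Origin: centre of its underside, z up; one pair of flats faces its own +y and -y, the others are turned by 60 degrees. It stands on the bearing, as the top of the stack, its underside at 54 mm at the start
- flange_bin: the flange bin: one of four alike fixed blue steel trays, 173 (its x) x 88 (its y) x 14 mm high, walls and floor 3 mm, a 3 mm divider as high as the walls making two cells 82 x 82 mm inside. It alone holds a flange like the loose one, fixed in its +x cell; the -x cell is empty, centre at x = -42.5 mm, y = 0. Origin: centre of the underside, z up
- gear_bin: the gear bin: one of four alike fixed blue steel trays, 173 (its x) x 88 (its y) x 14 mm high, walls and floor 3 mm, a 3 mm divider as high as the walls making two cells 82 x 82 mm inside. It alone holds a gear like the loose one, fixed in its -x cell; the +x cell is empty, centre at x = +42.5 mm, y = 0. Origin: centre of the underside, z up
- bearing_bin: the bearing bin: one of four alike fixed blue steel trays, 173 (its x) x 88 (its y) x 14 mm high, walls and floor 3 mm, a 3 mm divider as high as the walls making two cells 82 x 82 mm inside. It alone holds a bearing like the loose one, fixed in its +x cell; the -x cell is empty, centre at x = -42.5 mm, y = 0. Origin: centre of the underside, z up
- nut_bin: the nut bin: one of four alike fixed blue steel trays, 173 (its x) x 88 (its y) x 14 mm high, walls and floor 3 mm, a 3 mm divider as high as the walls making two cells 82 x 82 mm inside. It alone holds a nut like the loose one, fixed in its -x cell; the +x cell is empty, centre at x = +42.5 mm, y = 0. Origin: centre of the underside, z up
- caliper: a digital caliper lying flat on the bench between the stack and the other part, 235 mm long (its x), 65 mm wide over the jaws, 13 mm high, loose; a bystander. Origin: on the bench at its jaws, 28 mm from the jaw end of the beam
Things that resemble listed ones, but are neither listed nor needed, are in the scene too. What is shaped like the gear but purple or yellow is not meant.

How it is judged:
By the outcome, as a careful person would: the job done as asked, in the order asked, and still so for the second after the job is handed in, with the robot touching nothing.
It also fails if it takes over 136 s, if anything falls off the work surface, if the arm or the gripper's body presses on something with over 40 N, if the wrist force passes 120 N, or if a joint passes its speed limit or range.

## Robot

A 7-joint arm with a two-finger parallel gripper is mounted at the origin on the work surface. World frame = base frame: x ahead of the robot, y to its left, z up, the work surface at z = 0. Lengths are in m, angles in rad, forces in N, time in s.
With the tool pointing down it reaches from about 0.35 to 0.9 m from the base axis. Payload 7.2 kg.
Tool frame: the origin (TCP) lies on the centre line of the jaws, within the pads' length; the fingertips stand 19 mm ahead of it and the grasp point (between the pads) is the TCP; z points along the fingers, y is the line along which they close (so a half turn about z gives the same grasp; the last joint's range is limited). The gripper opens to 85 mm and grips with 20 to 120 N. Pads are 22 mm wide; open, the fingers measure 114 mm over their backs; the gripper's body (76 mm by 85 mm) begins 54 mm behind the grasp point. The pads swing forward as they close: fully open they stand 13 mm farther back than shut.
Start: joints at [-1.284, 0.411, -0.013, 1.596, 0.006, 1.134, -0.082], TCP at [0.217, 0.586, 0.25] pointing down, gripper open.
Joint ranges: [-2.95, 2.95], [-0.29, 1.99], [-1.47, 1.44], [0.14, 2.54], [-1.03, 4.17], [0.13, 1.85], [-2.86, 2.86]. Speed limits (rad/s): [2.39, 2.39, 3.01, 3.01, 3.14, 3.14, 3.14].

## Interface

Orientations are given as a unit quaternion [w, x, y, z].
In Python, from bench import robot, monitor, optics gives the robot as it stands. Calls block until the motion is done:
- robot.reach(position, orientation): joint-space move of the TCP to a pose.
- robot.move_l(position, rate=0.15, rotation=None, until_force=None): straight line of the TCP; rotation=None keeps the orientation; rate is the mean speed in m/s. With until_force (N) it stops when the force on the tool has changed by that much, and returns True; else False.
- robot.move_j(angles): joint-space move.
- robot.grip(opening, grip_force=None): finger opening in m; grip_force is the grip in N (None keeps the last); returns when the fingers have stopped.
- robot.dwell(seconds).
- robot.solve_ik(position, orientation): joint angles nearest the present ones, or None.
- monitor.state(): the state.
- optics.read_camera(name): name is "scene" or "top" or "wrist"; returns a dict with "color" (420x560x3 uint8, red, green, blue), "z_map" (420x560 float32, m along the optical axis (not along the pixel's ray), 0 where there is no reading), "K" (3x3 intrinsics, pixels), "world_to_cam" (4x4, takes a point from world to camera coordinates). Camera axes: x right, y up, looking along -z (the intrinsics and any distortion apply to the point x, -y, -z); pixel columns grow to the right and rows downward; lengths in m; the calibration is good to about 2 mm. A picture is of the moment at which its call begins.
A pose or a line that the arm cannot do raises robot.MotionError and nothing moves.
- robot.finish_job(): hands the job in; it is judged then, once.
Trained networks look in a picture, given as the dict that the camera call returned (one of the last four; its "shot" number tells which), for a name from the list of things; names that differ only in an ending like _2 or _b are one class to them, and where a whole thing is asked for, a point or a joint stands for the part that bears it (a point fixed in the world has none). Each returns a list of dicts, best first, with "score" (0 to 1); they miss things now and then, are a little off and sometimes report something else, mostly with a low value. They report only what shows in the picture. A call takes as long as a camera call. They do not tell look-alikes from the thing itself.
- optics.silhouettes(picture, thing): "region" (420x560 bool, what is visible of it) and "point" ([column, row] in pixels, amid what is visible of it).
The state is a dict: "t": time; "qpos": joint angles; "joint_vel": joint speeds; "joint_torque": joint torques, N m; "position": TCP position; "ee_rot": TCP orientation; "wrist_force": force on the tool from outside, world axes, zero at the start; "ft_torque": the same for the moment, N m; "gripper_width": finger opening in m; "grip_force": force on a finger pad.
Only numpy, scipy, OpenCV 4.12 (cv2) and the standard library are available. Lean on these libraries where they do the work, as an engineer would, in place of code of your own. Each camera call takes 0.05 s, during which the arm holds its last target. There are 200 camera calls.

## Working session

There is one attempt and no reset: what is moved stays moved. The work goes in short steps, each a Python script; the robot and the scene stay as the last script left them, time stands still between calls to the robot, and variables do not carry over. Pictures are saved under pics/ and viewed, at most 14 in all, crops included, and the job is handed in when it is done.

```bash
ls; mkdir -p pics
cat > h.py <<'E'
import numpy as np, cv2
from bench import robot, monitor, optics
def save(p,name): cv2.imwrite('pics/'+name,cv2.cvtColor(p['color'],cv2.COLOR_RGB2BGR))
def cloud(p):
    z=p['z_map'];h,w=z.shape;K=p['K'];u,v=np.meshgrid(np.arange(w),np.arange(h))
    P=np.stack([(u-K[0,2])/K[0,0]*z,-(v-K[1,2])/K[1,1]*z,-z,np.ones_like(z)],-1)
    X=P@np.linalg.inv(p['world_to_cam']).T
    X=X[...,:3]; X[z==0]=np.nan
    return X
E
python3 - <<'E'
from h import *
for n in ('top','scene'):
    p=optics.read_camera(n);save(p,n+'0.png');print(n,p.keys(),p['K'].tolist(),p['world_to_cam'].round(3).tolist())
    X=cloud(p)
    for t in ('flange','gear','bearing','nut','flange_bin','gear_bin','bearing_bin','nut_bin','caliper'):
        for d in optics.silhouettes(p,t):
            m=d['region'];Q=X[m];Q=Q[~np.isnan(Q[:,0])]
            print(n,t,round(d['score'],2),np.round(d['point']),m.sum(),np.median(Q,0).round(3) if len(Q) else '', Q[:,2].max().round(3) if len(Q) else '')
print(monitor.state())
E
```

```text
pics
top dict_keys(['color', 'z_map', 'K', 'world_to_cam', 'shot']) [[521.2930601516714, 0.0, 277.2687524724789], [0.0, 521.2930601516714, 208.92157880501216], [0.0, 0.0, 1.0]] [[0.014, -1.0, -0.007, -0.08], [0.992, 0.013, 0.125, -0.444], [-0.125, -0.009, 0.992, -1.274], [0.0, 0.0, 0.0, 1.0]]
top flange 0.68 [183. 212.] 691 [0.432 0.163 0.019] 0.041
top gear 0.94 [384. 233.] 550 [ 0.395 -0.337  0.019] 0.037
top gear 0.8 [383. 277.] 568 [ 0.273 -0.345  0.019] 0.038
top gear 0.72 [220. 146.] 2309 [0.611 0.071 0.007] 0.041
top gear 0.7 [424. 245.] 555 [ 0.35  -0.447  0.019] 0.038
top gear 0.5 [334. 220.] 92 [ 0.412 -0.22   0.018] 0.041
top nut 0.76 [338. 214.] 210 [ 0.435 -0.229  0.088] 0.096
top nut 0.44 [165. 137.] 2324 [0.629 0.222 0.006] 0.043
top flange_bin 0.81 [223. 145.] 2301 [0.61  0.071 0.007] 0.041
top gear_bin 0.91 [162. 140.] 2350 [0.626 0.223 0.006] 0.043
top bearing_bin 0.77 [339. 147.] 2313 [ 0.61  -0.223  0.005] 0.032
top nut_bin 0.96 [276. 140.] 2356 [ 0.624 -0.067  0.005] 0.045
top nut_bin 0.26 [332. 219.] 190 [ 0.417 -0.216  0.017] 0.057
top caliper 0.65 [252. 238.] 
[... 1223 characters left out ...]
os': array([-1.28421782,  0.41106574, -0.01270463,  1.596192  ,  0.00559792,
        1.13429848, -0.08220866]), 'joint_vel': array([ 0.00236806, -0.00060341, -0.00185295,  0.000833  ,  0.00093663,
        0.0003606 ,  0.00149547]), 'joint_torque': array([ 9.12052674e-04, -6.00418425e+01,  6.81455266e-01, -2.99735266e+01,
        1.38015379e-02,  1.93361600e-03,  8.87960681e-06]), 'position': array([0.21712399, 0.58608213, 0.2503221 ]), 'ee_rot': array([1.79411386e-06, 1.76458434e-01, 9.84308092e-01, 3.59962441e-05]), 'wrist_force': array([0.54915898, 0.41516511, 0.53101485]), 'ft_torque': array([-0.04075747,  0.02213598,  0.02856857]), 'grip_force': 0.0, 'gripper_width': 0.08550029470022029}
```

View images.

View pics/top0.png

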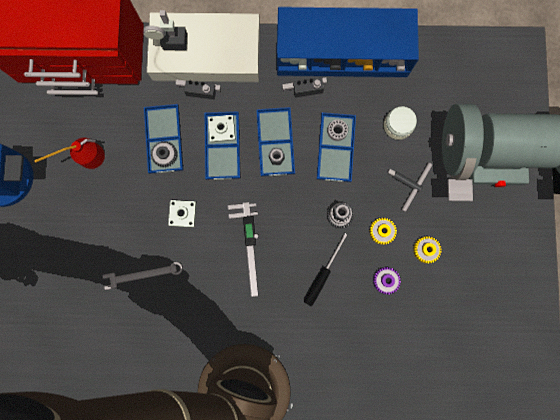

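View pics/scene0.png

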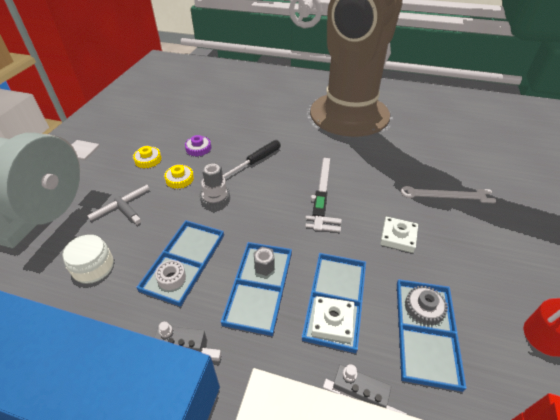

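The top view shows the gear + bearing + nut stack at (340,213) and the loose flange at (182,213). The four bins run along row ~140, from left to right gear, flange, nut and bearing. The yellow and purple gears are decoys. Next I measure the bins and take wrist views of the parts.

```bash
cat >> h.py <<'E'
BINS=('flange_bin','gear_bin','bearing_bin','nut_bin')
def q(phi): # closing line at angle phi (deg) in the plane, tool down
    a=np.radians(phi+90)/2; return [0,np.cos(a),np.sin(a),0]
def goto(x,y,z,phi):
    # choose phi or phi+180 with the least joint travel and joint margins
    j0=np.array(monitor.state()['qpos']);best=None
    for f in (phi,phi+180):
        s=robot.solve_ik([x,y,z],q(f))
        if s is not None:
            c=np.abs(np.array(s)-j0).max()
            if best is None or c<best[0]: best=(c,f)
    robot.reach([x,y,z],q(best[1])); return best
def binpose(p,t):
    X=cloud(p); d=optics.silhouettes(p,t)[0]; Q=X[d['region']]; Q=Q[~np.isnan(Q[:,0])]
    zf=np.median(Q[Q[:,2]<.012,2]); Q=Q[Q[:,2]<.022,:2]
    (c,s,a)=cv2.minAreaRect((Q*1000).astype(np.float32))
    if s[0]<s[1]: a+=90
    return np.round(c,1),np.round(s,1),round((a+90)%180-90,1),round(zf,4),round(d['score'],2)
E
python3 - <<'E'
from h import *
for n in ('top','scene'):
    p=optics.read_camera(n)
    for t in BINS: print(n,t,*binpose(p,t))
for k,(x,y) in enumerate([(.43,-.222),(.44,.163)]):
    print(goto(x-.0,y,.36,90),monitor.state()['t'])
    p=optics.read_camera('wrist');save(p,f'w{k}.png');print(p['K'][0].tolist(),p['world_to_cam'].round(3).tolist())
    X=cloud(p)
    np.savez(f'w{k}.npz',X=X,c=p['color'],K=p['K'],T=p['world_to_cam'])
    for t in ('flange','gear','bearing','nut'):
        for d in optics.silhouettes(p,t):
            Q=X[d['region']];Q=Q[~np.isnan(Q[:,0])]
            top=np.percentile(Q[:,2],90);S=Q[Q[:,2]>top-.006,:2]
            c,s,a=cv2.minAreaRect((S*1000).astype(np.float32));cc,r=cv2.minEnclosingCircle((S*1000).astype(np.float32))
            print(t,round(d['score'],2),np.round(d['point']),d['region'].sum(),top.round(4),np.round(c,1),np.round(s,1),round(a,1),np.round(cc,1),round(r,1))
E
```

```text
top flange_bin [615.2  71.5] [183.9  93.9] 3.3 0.004 0.79
top gear_bin [631.  225.8] [183.   95.6] 5.9 0.0045 0.87Traceback (most recent call last):
  File "<stdin>", line 4, in <module>
  File "h.py", line 23, in binpose
    X=cloud(p); d=optics.silhouettes(p,t)[0]; Q=X[d['region']]; Q=Q[~np.isnan(Q[:,0])]
                  ~~~~~~~~~~~~~~~~~~~~~~~^^^
IndexError: list index out of range
```

```bash
cat >> h.py <<'E'
def binpose2(n,t):
    for _ in range(4):
        try: return binpose(optics.read_camera(n),t)
        except IndexError: pass
    return ('none',)
E
python3 - <<'E'
from h import *
for t in BINS:
  for n in ('top','scene'): print(n,t,*binpose2(n,t))
for k,(x,y) in enumerate([(.43,-.222),(.44,.163)]):
    print(goto(x-.0,y,.36,90),monitor.state()['t'])
    p=optics.read_camera('wrist');save(p,f'w{k}.png');print(p['K'][0].tolist(),p['world_to_cam'].round(3).tolist())
    X=cloud(p)
    np.savez(f'w{k}.npz',X=X,c=p['color'],K=p['K'],T=p['world_to_cam'])
    for t in ('flange','gear','bearing','nut'):
        for d in optics.silhouettes(p,t):
            Q=X[d['region']];Q=Q[~np.isnan(Q[:,0])]
            if len(Q)<20: continue
            top=np.percentile(Q[:,2],90);S=Q[Q[:,2]>top-.006,:2]
            c,s,a=cv2.minAreaRect((S*1000).astype(np.float32));cc,r=cv2.minEnclosingCircle((S*1000).astype(np.float32))
            print(t,round(d['score'],2),np.round(d['point']),d['region'].sum(),top.round(4),np.round(c,1),np.round(s,1),round(a,1),np.round(cc,1),round(r,1))
E
```

```text
top flange_bin [614.3  72.6] [184.5  91.8] 3.2 0.0041 0.58
scene flange_bin [607.3  68.9] [186.   88.8] 2.8 0.0024 0.88
top gear_bin [627.3 223.3] [173.6  89.7] 6.3 0.0044 0.91
scene gear_bin [623.9 224.7] [183.9  95.2] 6.6 0.0023 0.96
top bearing_bin [ 614.2 -224.6] [ 92.8 182.8] -4.3 0.0037 0.75
scene bearing_bin [ 606.6 -228.8] [101.  185.1] -4.0 0.0028 0.97
top nut_bin [623.8 -66.5] [175.1  88. ] 4.6 0.0038 0.66
scene nut_bin [624.8 -67. ] [174.3  88.2] 5.0 0.0024 0.85
(np.float64(1.0311399463577073), 270) 5.1583
[322.36887244103076, 0.0, 285.2128307836855] [[0.001, -1.0, 0.001, -0.222], [0.95, 0.0, -0.312, -0.334], [0.312, 0.001, 0.95, -0.619], [0.0, 0.0, 0.0, 1.0]]
flange 0.57 [ 22. 158.] 2176 0.0317 [433.2 163.5] [31.2 31.5] 74.9 [433.3 164. ] 17.0
gear 0.87 [363. 183.] 1529 0.033 [ 395.9 -341.2] [31.2 31.2] 23.8 [ 395.9 -341.3] 16.0
gear 0.63 [364. 256.] 1345 0.033 [ 272.7 -349.1] [31.8 30.8] 23.3 [ 272.6 -349.5] 16.5
gear 0.59 [434. 211.] 1491 0.0331 [ 350.9 -451.1] [31.1 31. ] 45.4 [ 350.9 -451.4] 16.2
bearing 0.64 [298. 148.] 434 0.0561 [ 441.6 -232.1] [37.6 51. ] 0.2 [ 435.1 -231.9] 25.9
nut 0.89 [294. 165.] 813 0.0917 [ 434.8 -230.5] [39.1 36.1] 70.9 [ 435.1 -230.1] 20.1
(np.float64(0.8854078573767803), 270) 6.8417
[322.36887244103076, 0.0, 285.2128307836855] [[-0.003, -1.0, 0.001, 0.162], [0.95, -0.003, -0.311, -0.344], [0.311, 0.0, 0.95, -0.622], [0.0, 0.0, 0.0, 1.0]]
flange 0.64 [283. 164.] 1895 0.0323 [432.9 165. ] [32.1 29.8] 0.2 [432.9 164.8] 16.1
gear 0.64 [540. 162.] 882 0.0205 [ 433.9 -216.6] [64.8 33.8] 3.7 [ 434.9 -230.9] 32.5
bearing 0.81 [555. 169.] 360 0.054 [ 429.3 -210. ] [37.   9.1] 13.5 [ 430.3 -214.4] 18.5
```

Run:
```python
from h import *
goto(.55,0,.36,90)
p=optics.read_camera('wrist');save(p,'w2.png');X=cloud(p)
for t in BINS: print(t,*binpose2('wrist',t))
np.savez('w2.npz',X=X,c=p['color'])
print(monitor.state()['t'])
im=cv2.imread('pics/w0.png');cv2.imwrite('pics/w0c.png',cv2.resize(im[110:220,235:375],None,fx=5,fy=5,interpolation=cv2.INTER_CUBIC))
# nut flats yaw: contour of nut top from w0 depth
d=np.load('w0.npz');X0=d['X'];m=(X0[...,2]>.084)&(X0[...,2]<.1)&(np.hypot(X0[...,0]-.435,X0[...,1]+.2305)<.03)
S=X0[m][:,:2]*1000;print(len(S),S.mean(0))
for c in [S.mean(0),(S.max(0)+S.min(0))/2]:
  pass
w=[];A=np.arange(0,180,5)
for a in A:
    pr=S@[np.cos(np.radians(a)),np.sin(np.radians(a))];w.append((pr.max()-pr.min()).round(1))
print(dict(zip(A.tolist(),w)))
```

```text
flange_bin [611.1  70.8] [180.8  93.8] 2.7 0.004 0.72
gear_bin [628.5 225.7] [177.1  98. ] 6.3 0.004 0.6
bearing_bin [ 609.9 -228.7] [ 99.3 180.8] -4.0 0.0044 0.78
nut_bin [623.  -70.1] [181.   93.9] 4.8 0.0041 0.67
8.35
554 [ 435.39201384 -230.35472659]
{0: np.float64(39.8), 5: np.float64(40.1), 10: np.float64(40.2), 15: np.float64(40.1), 20: np.float64(39.7), 25: np.float64(39.1), 30: np.float64(38.3), 35: np.float64(37.3), 40: np.float64(36.1), 45: np.float64(36.8), 50: np.float64(37.9), 55: np.float64(38.8), 60: np.float64(39.5), 65: np.float64(39.9), 70: np.float64(39.9), 75: np.float64(39.7), 80: np.float64(39.1), 85: np.float64(38.3), 90: np.float64(37.2), 95: np.float64(36.5), 100: np.float64(35.9), 105: np.float64(36.8), 110: np.float64(38.1), 115: np.float64(39.2), 120: np.float64(40.1), 125: np.float64(40.6), 130: np.float64(40.9), 135: np.float64(40.8), 140: np.float64(40.4), 145: np.float64(39.7), 150: np.float64(38.7), 155: np.float64(37.4), 160: np.float64(36.2), 165: np.float64(37.1), 170: np.float64(38.3), 175: np.float64(39.2)}
```

View pics/w0c.png

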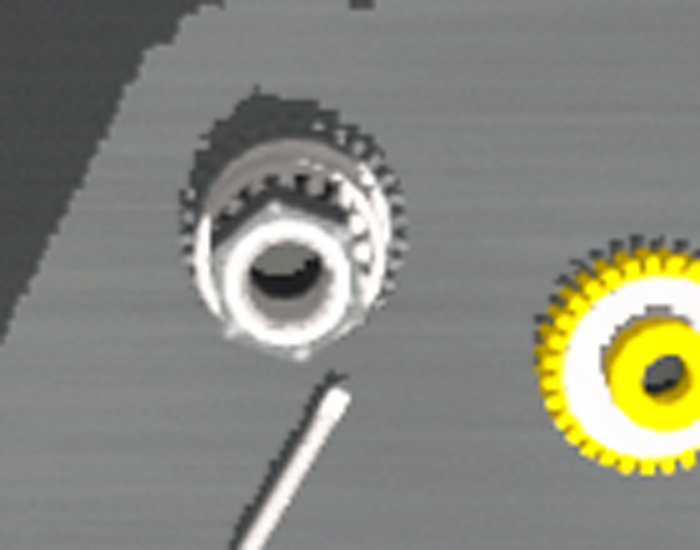

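View pics/w2.png

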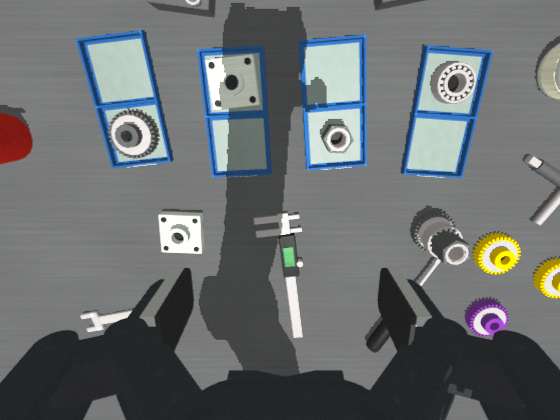

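The nut's flats face about 40°, 100° and 160°. The wrist view shows the empty cells: gear bin far (112,68), flange bin near (240,143), nut bin far (335,72) and bearing bin near (437,143). I refine the bin poses from their blue walls.

```bash
cat > b.py <<'E'
from h import *
guess=dict(flange_bin=(612,71),gear_bin=(628,225),bearing_bin=(611,-226),nut_bin=(624,-68))
for n in ('wrist','top','scene'):
    p=optics.read_camera(n);X=cloud(p)*1000;c=p['color'].astype(int)
    blue=(c[...,2]-c[...,0]>45)&(c[...,2]>1.4*c[...,1])
    for t,g in guess.items():
        m=blue&(np.abs(X[...,0]-g[0])<110)&(np.abs(X[...,1]-g[1])<65)&(X[...,2]>8)&(X[...,2]<20)
        S=X[m][:,:2].astype(np.float32)
        # reject isolated stragglers
        cc,s,a=cv2.minAreaRect(S)
        if s[0]<s[1]: a+=90
        print(n,t,len(S),np.round(cc,1),np.round(s,1),round((a+90)%180-90,1),np.median(X[m][:,2]).round(1))
E
python3 b.py
```

```text
wrist flange_bin 1180 [611.8  69.3] [173.   88.2] 2.7 14.5
wrist gear_bin 1596 [627.9 221.7] [173.1  90.5] 6.4 14.0
wrist bearing_bin 1475 [ 611.1 -224.2] [ 89.5 173.5] -3.9 14.2
wrist nut_bin 1173 [623.5 -67.7] [173.   87.4] 4.5 14.6
top flange_bin 21 [551.7  25.1] [ 5.3 49.4] -4.6 13.1
top gear_bin 202 [625.6 241.9] [174.6  58.2] 3.7 13.8
top bearing_bin 325 [ 611.6 -222.6] [ 88.7 173.8] -3.7 13.3
top nut_bin 258 [623.7 -66.3] [173.7  87.4] 4.4 13.8
scene flange_bin 567 [613.5  69.4] [173.5  86.6] 2.6 12.2
scene gear_bin 775 [629.2 221.9] [173.4  88.1] 6.5 11.8
scene bearing_bin 541 [ 613.3 -223.2] [ 89.2 171.8] -4.1 11.7
scene nut_bin 565 [625.7 -67.2] [172.8  87.7] 4.7 12.1
```

```bash
cat >> h.py <<'E'
BP=dict(flange=(612,69.3,2.7,-1),gear=(628,221.8,6.4,1),bearing=(611.8,-223.5,-3.9,-1),nut=(624,-67.2,4.6,1))
def cell(t):
    x,y,a,s=BP[t];r=np.radians(a); return (x+s*42.5*np.cos(r))/1e3,(y+s*42.5*np.sin(r))/1e3,a
def st(l=''):
    s=monitor.state();print(l,'t',round(s['t'],1),s['position'].round(4),'w',round(s['gripper_width'],4),'gf',round(s['grip_force'],1),'F',s['wrist_force'].round(1))
def pick(x,y,under,h,phi,opening,force,hi=.2):
    goto(x,y,hi,phi); robot.grip(opening,20)
    robot.move_l([x,y,under+h],.12,until_force=8); st('down')
    robot.grip(0.0,force); st('gripped')
    robot.move_l([x,y,under+h+.04],.05); st('lifted'); robot.move_l([x,y,hi],.15)
def place(t,h,phi,opening,hi=.2):
    x,y,a=cell(t)
    goto(x,y,hi,phi); st('over')
    robot.move_l([x,y,.003+h+.008],.12); robot.dwell(.2)
    print('touch',robot.move_l([x,y,.003+h-.002],.02,until_force=3)); st('set')
    robot.grip(opening); st('open'); z=monitor.state()['position'][2]
    robot.move_l([x,y,z+.04],.06); robot.move_l([x,y,hi],.2)
def blob(X,x,y,zlo,zhi,r):
    X=X*1000; m=(X[...,2]>zlo)&(X[...,2]<zhi)&(np.hypot(X[...,0]-x,X[...,1]-y)<r)
    S=X[m][:,:2].astype(np.float32); c,R=cv2.minEnclosingCircle(S); rc=cv2.minAreaRect(S)
    return len(S),np.round(c,1),round(R,1),np.round(rc[0]+rc[1],1),round(rc[2],1),np.median(X[m][:,2]).round(1)
E
python3 - <<'E'
from h import *
pick(.4352,-.2305,.054,.032,100,.062,50)
p=optics.read_camera('wrist');save(p,'g1.png')
print(blob(cloud(p),435,-231,46,62,40))
E
```

```text
down t 11.1 [ 0.4356 -0.2308  0.0865] w 0.0617 gf 0.0 F [-0.5 -0.2  1.2]
gripped t 11.5 [ 0.4356 -0.2305  0.0868] w 0.035 gf 49.5 F [-0.8  0.9  5. ]
lifted t 12.4 [ 0.4351 -0.2303  0.1258] w 0.0347 gf 49.9 F [-0. -0. -2.]
(2166, array([ 435.3, -231.7]), 26.0, array([ 435.8, -231.9,   51. ,   50.9]), 8.5, np.float64(54.1))
```

View pics/g1.png

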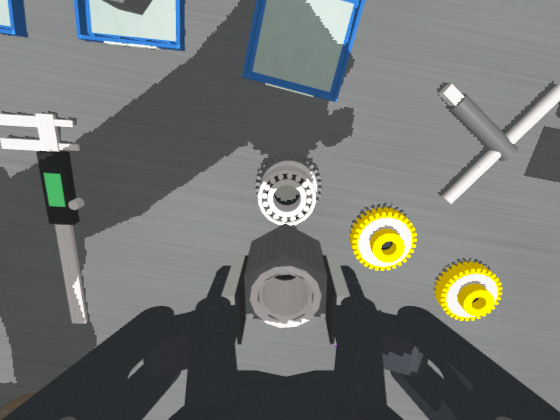

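The nut is held squarely at (285,290), and the bearing is undisturbed at (287,198). I place the nut, then pick the bearing.

Run:
```python
from h import *
place('nut',.0328,94.6,.055)
p=optics.read_camera('wrist');save(p,'n1.png')
x,y,a=cell('nut');print(x,y,blob(cloud(p),x*1000,y*1000,32,48,38))
pick(.4355,-.2318,.032,.027,60,.070,50)
p=optics.read_camera('wrist');save(p,'g2.png')
print(blob(cloud(p),435,-231,24,40,30))
```

```text
over t 14.2 [ 0.6653 -0.0661  0.2   ] w 0.0351 gf 50.0 F [-0.5 -0.3 -2.6]
touch True
set t 16.3 [ 0.6664 -0.0638  0.0359] w 0.035 gf 50.8 F [-0.3  0.7  5.7]
open t 16.6 [ 0.6656 -0.0635  0.0348] w 0.0552 gf 0.0 F [-0.1 -0.7 -0.2]
0.6663631023343906 -0.0637915457160235 (1016, array([665.7, -64.4]), 20.7, array([665.7, -64.4,  41.5,  35.1]), 4.7, np.float64(39.8))
down t 21.0 [ 0.4359 -0.232   0.0595] w 0.0701 gf 0.0 F [ 0.4  0.2 -0.1]
gripped t 21.3 [ 0.4359 -0.2318  0.0599] w 0.0495 gf 50.1 F [-1.8  2.6  9. ]
lifted t 22.3 [ 0.4354 -0.2316  0.0988] w 0.0498 gf 52.1 F [-0.4 -0.  -2.1]
(747, array([ 435.2, -233.5]), 16.1, array([ 435.2, -233.5,   30.3,   32.2]), 61.3, np.float64(32.7))
```

View pics/g2.png

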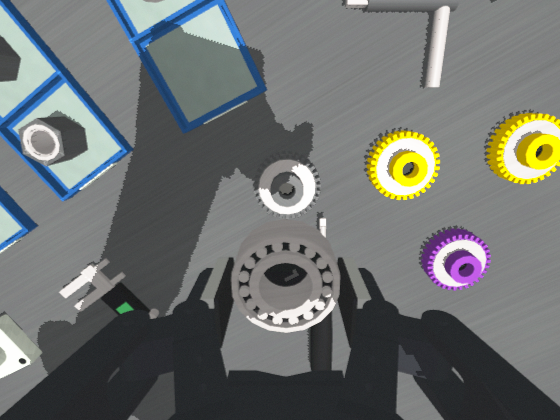

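View pics/n1.png

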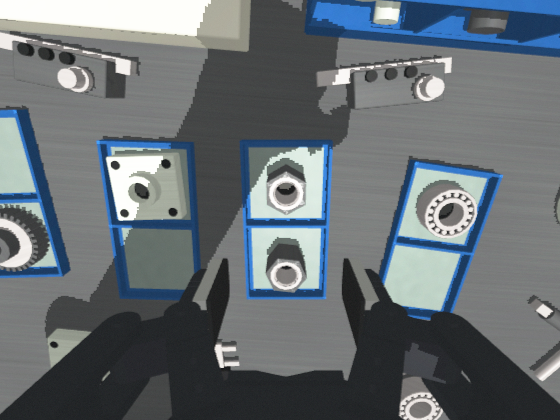

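The nut stands upright in its cell at (286,190) in n1. The bearing is held level, and the gear with its hub stands free at (287,188). I place the bearing and then pick the gear.

Run:
```python
from h import *
place('bearing',.0279,41.1,.060)
p=optics.read_camera('wrist');save(p,'n2.png')
x,y,a=cell('bearing');print(x,y,blob(cloud(p),x*1000,y*1000,20,32,40))
goto(.41,-.2325,.30,90)
p=optics.read_camera('wrist');save(p,'n3.png');X=cloud(p)
print('hub',blob(X,435,-232,26,40,30),'disc',blob(X,435,-232,10,40,40));st()
```

```text
over t 23.8 [ 0.5689 -0.2207  0.1983] w 0.0495 gf 52.1 F [-1.2  0.6 -3. ]
touch True
set t 25.9 [ 0.5694 -0.2205  0.031 ] w 0.0501 gf 52.8 F [-1.2  1.2  5.4]
open t 26.1 [ 0.5688 -0.2201  0.0303] w 0.06 gf 0.0 F [-0.4  1.1  0.7]
0.5693984181494867 -0.22060935014672695 (1759, array([ 568.8, -220.1]), 26.0, array([ 568.6, -220.5,   50.9,   51.4]), 38.7, np.float64(25.1))
hub (433, array([ 435.3, -233.5]), 15.9, array([ 435.4, -233.5,   31.2,   30.3]), 1.0, np.float64(32.8)) disc (2020, array([ 435.1, -233.7]), 33.0, array([ 435.5, -233.6,   64.1,   64.6]), 89.3, np.float64(19.6))
 t 28.6 [ 0.4111 -0.2316  0.2994] w 0.0601 gf 0.0 F [ 0.6  0.1 -0.7]
```

View pics/n2.png

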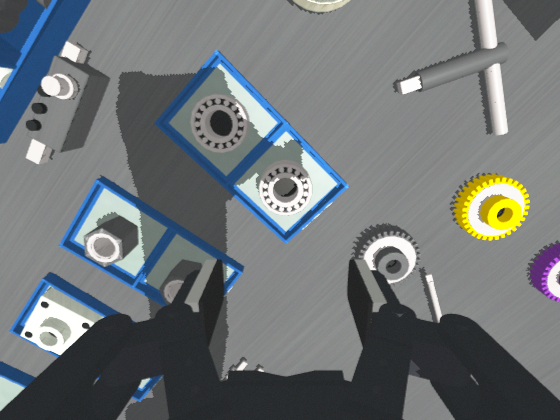

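The bearing lies flat in its near cell at (285,188). Next is the gear.

Run:
```python
from h import *
pick(.4353,-.2330,0,.039,90,.055,90)
p=optics.read_camera('wrist');save(p,'g3.png')
w=monitor.state()['gripper_width']
if .028<w<.036:
    place('gear',.0394,96.4,.055)
    p=optics.read_camera('wrist');save(p,'n4.png');x,y,a=cell('gear');X=cloud(p)
    print(x,y,'hub',blob(X,x*1000,y*1000,28,45,25),'disc',blob(X,x*1000,y*1000,17,45,38))
goto(.40,.165,.30,92)
p=optics.read_camera('wrist');save(p,'n5.png');X=cloud(p)
print('boss',blob(X,433,165,26,40,30),'plate',blob(X,433,165,10,40,50));st()
```

```text
down t 30.8 [ 0.4357 -0.2332  0.0395] w 0.0548 gf 0.0 F [ 0.5 -0.2  0.4]
gripped t 31.2 [ 0.4357 -0.2329  0.04  ] w 0.0284 gf 87.9 F [-2.3  1.7 12.8]
lifted t 32.1 [ 0.4352 -0.2328  0.0788] w 0.0282 gf 89.1 F [ 0.4  0.2 -4. ]
over t 35.0 [0.6707 0.2239 0.2006] w 0.028 gf 89.1 F [-0.3 -0.4 -5.5]
touch True
set t 37.0 [0.6703 0.2266 0.0432] w 0.0281 gf 90.3 F [-0.  -1.   4.8]
open t 37.4 [0.669  0.2265 0.0416] w 0.0553 gf 0.0 F [-0.3  0.3 -0.2]
0.6702351365643253 0.22653742961876883 hub (755, array([669.7, 225.8]), 16.0, array([669.9, 226. ,  31.6,  30.6]), 6.6, np.float64(35.8)) disc (3291, array([669.8, 225.5]), 33.1, array([670.2, 226. ,  64.9,  64.9]), 9.8, np.float64(22.6))
boss (358, array([432.9, 164.7]), 15.9, array([432.7, 164.9,  31.1,  30.2]), 2.7, np.float64(32.9)) plate (2669, array([432.8, 164.8]), 43.8, array([432.9, 164.6,  64. ,  63.9]), 87.6, np.float64(19.1))
 t 40.2 [0.4008 0.1656 0.3005] w 0.0552 gf 0.0 F [ 0.2 -0.2  0.3]
```

View pics/n4.png

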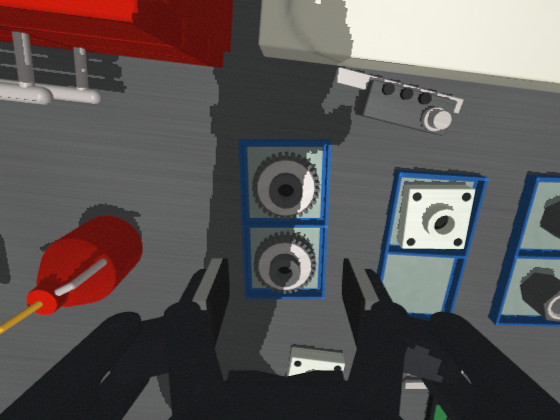

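The gear sits flat in its far cell at (286,187). The last part is the flange.

Run:
```python
from h import *
pick(.4329,.1647,0,.039,87.6,.055,70)
if .027<monitor.state()['gripper_width']<.036:
    place('flange',.0394,92.7,.055)
p=optics.read_camera('wrist');save(p,'n6.png');x,y,a=cell('flange');X=cloud(p)
print(x,y,'boss',blob(X,x*1000,y*1000,28,45,25),'plate',blob(X,x*1000,y*1000,17,45,46))
goto(.50,0.05,.36,90)
p=optics.read_camera('wrist');save(p,'n7.png');st()
```

```text
down t 42.5 [0.4333 0.1648 0.0394] w 0.0546 gf 0.0 F [-0.1 -0.5 -0.1]
gripped t 42.9 [0.4331 0.165  0.0398] w 0.0292 gf 68.2 F [-2.8 -1.1 11.1]
lifted t 43.9 [0.4327 0.1648 0.0788] w 0.0289 gf 69.2 F [-0.4 -0.2 -1.9]
over t 45.5 [0.5691 0.0665 0.1988] w 0.0289 gf 69.2 F [-0.   0.2 -2.7]
touch True
set t 47.5 [0.5696 0.0674 0.0429] w 0.0285 gf 69.9 F [-0.1 -0.2  5.5]
open t 47.9 [0.5688 0.0674 0.0422] w 0.055 gf 0.0 F [-0.1 -0.2  0.9]
0.5695471803141163 0.06729797584484018 boss (648, array([569.2,  66.7]), 16.1, array([569.4,  67. ,  31.5,  30.7]), 2.3, np.float64(35.7)) plate (4213, array([569.9,  66.6]), 44.0, array([569.7,  66.7,  63.4,  64. ]), 2.8, np.float64(22.1))
 t 50.3 [0.4997 0.0512 0.3585] w 0.0552 gf 0.0 F [-1.2  0.8  0.3]
```

View pics/n7.png

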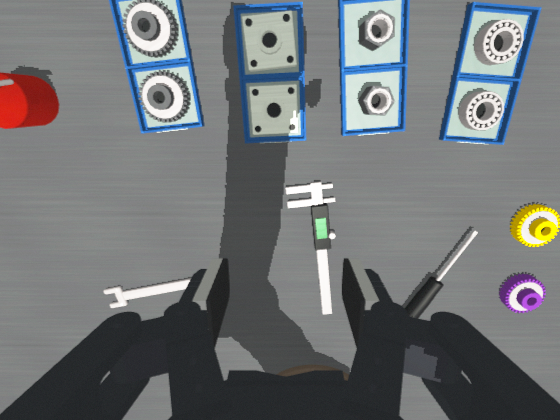

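All four parts lie flat in their cells: gear (152,25), flange (273,110), nut (378,30) and bearing (484,110). The caliper at (320,230) hasn't moved. I hand the job in.

```bash
python3 -c "
from bench import robot
print(robot.finish_job())"
```

```text
the job is handed in; nothing more can be done
None
```

The job is handed in at about 50 s: the nut, bearing, gear and flange, in that order, were each set down flat in their own bin's empty cell, and the caliper was left where it lay.

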